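# Rinse the paint paddle and park it to drip

### The job

Draw the wooden paint paddle up out of the closed slot of its stand and dip its lower end into the small metal rinse pot, pressing the sprung strainer plate down there by about a centimetre, but never to the end of its travel. Lift the paddle out again and park it, same end down, in the stand's drip notch, the one open at the side, left standing on the notch's floor. Do not disturb the open tin.

Things in the scene. Friction and masses are not known exactly. Their poses are not given: they have to be found in the camera images.
- stand: light wooden block 60 (x) x 84 (y) x 70 mm on a plywood board 86 x 104 x 8 mm (block top 78 mm above the table), fixed at a changing place, turned up to 0.4 rad. Origin: centre of the board's underside; x points away from the robot at zero yaw, y to the left. Its +y half has a closed slot, its -y half a drip notch open at the top and at the -x face.
- slot (a point): centre of the floor of the closed slot (stand frame +24 mm in y, 8 mm up), axes as the stand's. The slot is 32 mm (x) by 13 mm (y) and 70 mm deep. The paddle stands in it at the start.
- notch (a point): middle of the notch's floor, where the paddle shall stand (stand frame x -3, y -24, 9 mm up), axes as the stand's. The notch is 15 mm wide (y) and 70 mm deep, open at the top; its floor runs 38 mm along x, from a back wall (+x) to a toe lip 6 mm high (-x), above which it is open. The floor slopes 0.1 rad down to -y, so the released paddle leans a little on that wall.
- paddle: flat wooden paint paddle 250 x 26 x 8 mm, 0.03 kg, loose, upright in the slot at the start, 180 mm of it out of the block. y axis along its length (up at the start), x across its width, z through its thickness; origin at mid-length on one flat face. At the start its width lies along the stand's x, its thickness along the stand's y.
- foot (a point): middle of the paddle's lower end face (125 mm below mid-length), the end that is dipped and that it is parked on
- pot: small open round metal rinse pot, 90 mm high, inside diameter 62 mm, wall 3 mm, little wire handle, on a dark round foot 92 mm wide, fixed to the table at a changing place. Origin: centre of the underside. Inside it a round steel strainer plate (53 mm) sinks on a spring. Its depth is set anew each time and not reported: at rest its top lies 22 to 54 mm below the rim.
- rim (a point): centre of the pot's mouth, at the height of the rim (90 mm above the table)
- strainer (a joint): how far the strainer plate is pressed down from its rest, m: 0 at rest, positive down, stop at 0.024. It begins to move at about 2.5 N and then takes 5 N more per cm (7.5 N at 10 mm, 14.5 N at the stop); it springs back by itself.
- tin: small open paint tin, 77 mm wide, 69 mm high, 0.2 kg, with a solid fill below its rim; loose, between the stand and the pot; to be left alone. Origin: centre of its underside.

How it is judged:
On the way, in this order (a step that is already met when the one before it is completed fails the run):
1. the paddle is drawn up out of the slot, clear of the stand (z of foot in the frame of stand above 0.083 m), for 0.1 s.
2. the paddle's foot, inside the pot, presses the strainer plate down by at least 6 mm (value of joint strainer above 0.006 m and z of foot in the frame of rim below -0.02 m and horizontal distance between foot and rim below 0.028 m), for 0.2 s.
3. the paddle is lifted out above the rim (z of foot in the frame of rim above 0.003 m), for 0.1 s.
At the end, for the whole second after the job is handed in: The paddle stands still and released in the drip notch, foot down: foot within 12 mm along and 8 mm across of the notch point and less than 6 mm above the floor, leaning less than 0.18 rad; the strainer plate is back within 3 mm of its rest (x of foot in the frame of notch between -0.012 and 0.012 m and y of foot in the frame of notch between -0.008 and 0.008 m and z of foot in the frame of notch between -0.004 and 0.006 m and angle between paddle's own y axis and vertical below 0.18 rad and linear speed of paddle below 0.02 m/s and value of joint strainer below 0.003 m); the robot touches nothing.
It fails at once if the strainer plate is pressed more than 20 mm, nearly to its stop (value of joint strainer above 0.02 m).
It fails at once if the open tin is moved more than 20 mm (distance of tin from where it was at the start of the episode above 0.02 m).
It also fails if it takes over 64 s, if anything falls off the work surface, if the arm or the gripper's body presses on something with over 40 N, if the wrist force passes 120 N, or if a joint passes its speed limit or range.

### The arm

A 7-joint arm with a two-finger parallel gripper is mounted at the origin on the work surface; the furniture and walls round the work are solid. World frame = base frame: x ahead of the robot, y to its left, z up, the work surface at z = 0. Lengths are in m, angles in rad, forces in N, time in s.
With the tool pointing down it reaches from about 0.4 to 0.85 m from the base axis. Payload 4.5 kg.
Tool frame: the origin (TCP) lies at the very end of the fingers, on their centre line; the grasp point (between the pads) lies 19 mm behind it (r.grip_depth is the z of the grasp point in the tool frame, in m); z points along the fingers, y is the line along which they close (so a half turn about z gives the same grasp; the last joint's range is limited). The gripper opens to 88 mm and grips with 3 to 60 N. Pads are 18 mm wide; open, the fingers measure 123 mm over their backs; the gripper's body (75 mm by 187 mm) begins 45 mm behind the grasp point.
Start: joints at [1.204, 0.689, -0.195, 1.565, 0.157, 0.902, -0.215], TCP at [0.244, -0.575, 0.206] pointing down, gripper open.
Joint ranges: [-3.01, 3.01], [-0.46, 2.08], [-1.47, 1.51], [0.13, 2.56], [-1, 4.14], [0.04, 2.09], [-2.66, 2.66]. Speed limits (rad/s): [2.57, 2.57, 3.14, 3.14, 3.14, 3.14, 3.14].

### API

Orientations are given as a unit quaternion [x, y, z, w].
In Python, from plant import r, snapshot, camera_params gives the robot as it stands (r), with the cameras as plain functions.
- The arm moves only by the tool creep_tool, called as name(argument=value, ...) on one line, values as JSON. Schema: {"type":"object","properties":{"segments":{"type":"array","items":{"type":"array","items":{"type":"array","items":{"type":"number"},"minItems":7,"maxItems":7},"minItems":1,"maxItems":10},"minItems":1,"maxItems":1},"clamp_n":{"type":"number"},"only":{"type":"string"},"quiet":{"type":"boolean"},"lines":{"type":"string"}},"required":["segments"],"additionalProperties":false}. segments is a list that holds a single list of rows (three levels of brackets), with 1 to 10 rows, each of 7 numbers: the opening from 0.0 (shut) to 1.0 (fully open), then dx, dy, dz in parts of the range, where 1.0 means 100 cm, then a rotation vector rx, ry, rz in parts of the range, where 1.0 means 4 rad; each row is the pose to reach, as a shift and turn from the pose commanded when the call began, along the tool's axes at that moment; what a row does not reach only later rows make up. A row lasts 1/10 s, in which the tool goes at most 0.05 m and 0.15 rad, less where a joint would pass 70% of its speed; a pose out of reach is approached as far as the arm can. The fingers move at their own pace and stop on an object; clamp_n is the grip in N (left out, the last holds). Time passes only in rows, so rows that do not move let the fingers close. The tool returns the time, the measured TCP pose, the force, the opening and the grip force at its end. only (a regular expression) keeps the lines of the reply that match it, lines (a string "A,B") keeps lines A to B, and quiet returns only ok. Shift and turn numbers lie between -1 and 1, and a call with a number outside is refused. Input that does not fit is refused with a message, and nothing moves.
- r.get_state(): the state, without advancing time (a new reading comes with each control period).
- snapshot(name): name is "scene" or "top" or "wrist"; returns the picture (420x560x3 uint8, red, green, blue); there is no depth.
- camera_params(name): a dict with "fx", "fy", "cx", "cy" (pixels), "rvec" (rotation vector, rad) and "tvec" (3), from world to camera coordinates, as OpenCV has them. Camera axes: x right, y down, z forward; pixel columns grow to the right and rows downward; lengths in m; the calibration is good to about 2 mm. A picture is of the moment at which its call begins: read the wrist's pose just before it. camera_params takes no time and is no camera call; for the wrist camera it gives the pose at the moment of the call.
- r.finish_job(): hands the job in; it is judged then, once.
The state is a dict: "clock": time; "q": joint angles; "qd": joint speeds; "joint_torque": joint torques, N m; "tool_pos": TCP position; "eef_rot": TCP orientation; "contact_force": force on the tool from outside, world axes, zero at the start; "moment": the same for the moment, N m; "opening": opening from 0.0 (shut) to 1.0 (fully open); "finger_force": force on a finger pad.
Only numpy, scipy, OpenCV 4.12 (cv2) and the standard library are available. Lean on these libraries where they do the work, as an engineer would, in place of code of your own. Each camera call takes 0.05 s, during which the arm holds its last target. There are 200 camera calls.

## Working session

There is one attempt and no reset: what is moved stays moved. The work goes in short steps, Python scripts to look and compute and a tool call to move; the robot and the scene stay as the last step left them, time stands still between calls to the robot, and variables do not carry over. Pictures are saved under pics/ and viewed, at most 12 in all, crops included, and the job is handed in when it is done.

```bash
ls; mkdir -p pics; python3 - <<'E'
from plant import r, snapshot, camera_params
import cv2,numpy as np
s=r.get_state();print(s)
print(r.grip_depth)
for n in ("scene","top"):
    p=camera_params(n);print(n,p)
    cv2.imwrite(f"pics/{n}0.png",snapshot(n)[:,:,::-1])
E
```

```text
pics
plant.py
{'clock': 0.0, 'q': array([ 1.20380584,  0.68992637, -0.19451966,  1.56631919,  0.15729334,
        0.90246197, -0.21508721]), 'qd': array([-6.64439336e-04, -9.49747643e-05, -6.48505135e-04, -2.95145581e-04,
        9.77657446e-04,  1.99168812e-03,  3.52107734e-04]), 'joint_torque': array([-6.29900733e-04, -5.27567124e+01, -1.26692958e+00, -1.53429937e+01,
       -5.25590801e-02,  6.55801938e-03,  1.48384242e-04]), 'tool_pos': array([ 0.24354151, -0.57488049,  0.20505278]), 'eef_rot': array([ 9.79978219e-01,  1.99102853e-01, -2.28295138e-04, -8.31428584e-04]), 'contact_force': array([ 1.04849016, -0.82828541,  0.36497823]), 'moment': array([-0.07335279, -0.01288226, -0.01474425]), 'finger_force': 0.0, 'opening': 0.9973029859245783}
-0.0187
scene {'fx': 453.54636579452887, 'fy': 453.54636579452887, 'cx': 287.4409462648656, 'cy': 214.1450194495542, 'rvec': array([ 0.94096773, -2.25331169,  1.27994183]), 'tvec': array([0.28787552, 0.27852152, 0.57168908])}
top {'fx': 519.8266132781005, 'fy': 519.8266132781005, 'cx': 279.83888448937927, 'cy': 210.32120604971323, 'rvec': array([ 2.15190326, -2.19185661,  0.10174122]), 'tvec': array([-0.00993036,  0.48326277,  1.25414962])}
```

View pics/scene0.png

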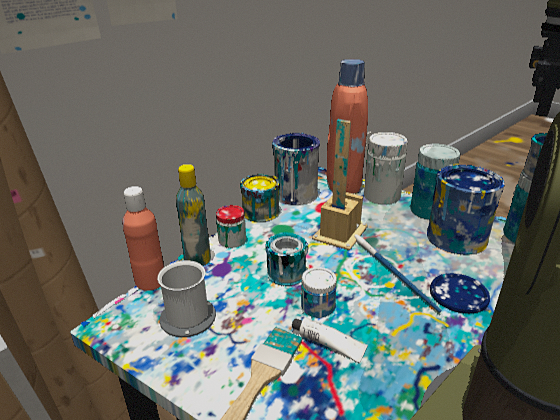

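View pics/top0.png

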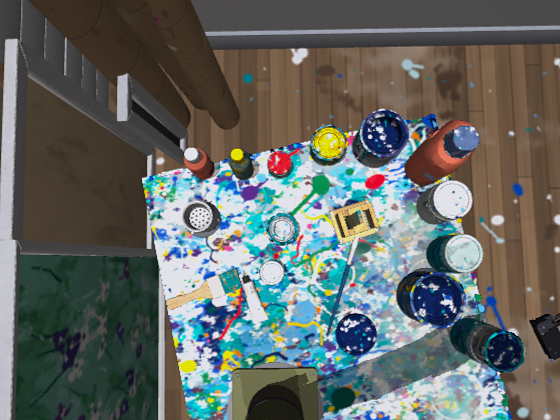

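The stand is at about (353,221) in the top view, the pot at (201,217) and the tin at (283,228). In the scene view they are at (342,215), (185,295) and (288,258). Next I'll view enlarged crops.

```bash
python3 - <<'E'
import cv2,numpy as np
t=cv2.imread("pics/top0.png");s=cv2.imread("pics/scene0.png")
a=cv2.resize(t[190:250,320:390],None,fx=5.7,fy=5.7,interpolation=2)[:300]
a=cv2.resize(t[195:245,325:385],(360,300),interpolation=2)
b=cv2.resize(t[190:240,170:230],(360,300),interpolation=2)
c=cv2.resize(s[110:250,300:384],(360,600),interpolation=2)
cv2.imwrite("pics/crop1.png",np.hstack([np.vstack([a,b]),c]))
E
```

```text
(no output)
```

View pics/crop1.png

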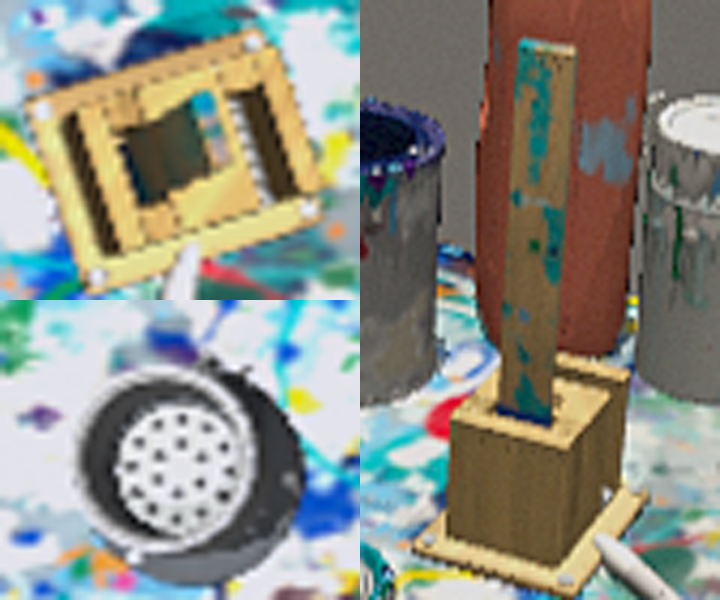

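The crop shows the stand board's four screws at crop pixels (252,42), (40,110), (97,275) and (308,207). The notch is the dark strip on the right and the paddle rises from the left (+y) slot. The pot's rim circle is centred near (168,457). I'll turn these into coordinates.

```bash
cat > h.py <<'E'
from plant import r, snapshot, camera_params
import cv2,numpy as np
def cam(n):
    p=camera_params(n);R=cv2.Rodrigues(np.array(p["rvec"]))[0]
    return np.array([[p["fx"],0,p["cx"]],[0,p["fy"],p["cy"]],[0,0,1.]]),R,np.array(p["tvec"])
def ray(n,uv,c=None):
    K,R,t=c or cam(n); uv=np.atleast_2d(uv).astype(float)
    d=np.c_[uv,np.ones(len(uv))]@np.linalg.inv(K).T@R
    return -R.T@t,d
def plane(n,uv,z,c=None):
    o,d=ray(n,uv,c); return o+d*((z-o[2])/d[:,2])[:,None]
def proj(n,P,c=None):
    K,R,t=c or cam(n); q=(np.atleast_2d(P)@R.T+t)@K.T; return q[:,:2]/q[:,2:]
def tri(na,ua,nb,ub):
    P=[K@np.c_[R,t] for K,R,t in (cam(na),cam(nb))]
    X=cv2.triangulatePoints(P[0],P[1],np.array(ua,float).reshape(2,1),np.array(ub,float).reshape(2,1))
    return (X[:3]/X[3]).ravel()
def toolvec(v):
    from scipy.spatial.transform import Rotation as Ro
    return Ro.from_quat(r.get_state()["eef_rot"]).inv().apply(v)
E
python3 - <<'E'
from h import *
np.set_printoptions(precision=4,suppress=True)
b=np.array([[252,42],[40,110],[97,275],[308,207]])/6+[325,195]-.4
B=plane("top",b,.009);print(B)
c=B.mean(0);print("stand",c,[np.linalg.norm(B[i]-B[(i+1)%4]) for i in range(4)])
ly=(B[1]-B[0]+B[2]-B[3])[:2]; yaw=np.arctan2(-ly[0],ly[1]);print("yaw",yaw, np.arctan2(*(B[0]-B[3]+B[1]-B[2])[[1,0]]))
pr=np.array([168,457-300])/6+[170,190]-.4
print("pot rim",plane("top",pr,.09), "left/right",plane("top",np.array([[78,157],[258,157]])/6+[170,190],.09))
# scene rim ellipse by eye and check
im=cv2.imread("pics/scene0.png");g=cv2.imread("pics/top0.png")
C=np.array([c[0],c[1],0]);ca,sa=np.cos(yaw),np.sin(yaw)
W=lambda x,y,z:C+[ca*x-sa*y,sa*x+ca*y,z]
blk=[W(x,y,.078) for x,y in((-.03,-.042),(-.03,.042),(.03,.042),(.03,-.042))]
brd=[W(x,y,.008) for x,y in((-.043,-.052),(-.043,.052),(.043,.052),(.043,-.052))]
pad=[W(x,.024,.258) for x in(-.013,.013)]+[W(x,.024,.078) for x in(.013,-.013)]
no=[W(x,y,.078) for x,y in((-.03,-.0315),(-.03,-.0165),(.016,-.0165),(.016,-.0315))]
th=np.linspace(0,6.28,40);p=plane("top",pr,.09)[0]
rim=[p+[.034*np.cos(a),.034*np.sin(a),0] for a in th];ft=[[p[0]+.046*np.cos(a),p[1]+.046*np.sin(a),0.003] for a in th]
out=[]
for n,i,(x0,y0,w,h) in(("top",g,(325,195,60,50)),("scene",im,(290,110,100,150)),("top",g,(170,190,60,50)),("scene",im,(140,240,100,110))):
    f=min(400/w,300/h);o=cv2.resize(i[y0:y0+h,x0:x0+w],None,fx=f,fy=f,interpolation=2)
    for P,col in((blk,(255,0,0)),(brd,(0,0,255)),(pad,(255,0,255)),(no,(0,255,0)),(rim,(255,0,0)),(ft,(0,0,255))):
        q=(proj(n,P)-[x0,y0]+.5)*f; cv2.polylines(o,[q.astype(np.int32)],True,col,1)
    out.append(cv2.copyMakeBorder(o,0,300-o.shape[0],0,400-o.shape[1],0))
cv2.imwrite("pics/chk.png",np.vstack([np.hstack(out[:2]),np.hstack(out[2:])]))
E
```

```text
[[ 0.5021 -0.2349  0.009 ]
 [ 0.4755 -0.1463  0.009 ]
 [ 0.4069 -0.1679  0.009 ]
 [ 0.4333 -0.2557  0.009 ]]
stand [ 0.4544 -0.2012  0.009 ] [np.float64(0.09254107614009204), np.float64(0.07190752903167563), np.float64(0.0916812627579167), np.float64(0.07191349720781298)]
yaw 0.2922157745744029 0.2985971847447059
pot rim [[0.4674 0.1726 0.09  ]] left/right [[0.4671 0.2066 0.09  ]
 [0.4658 0.1368 0.09  ]]
```

View pics/chk.png

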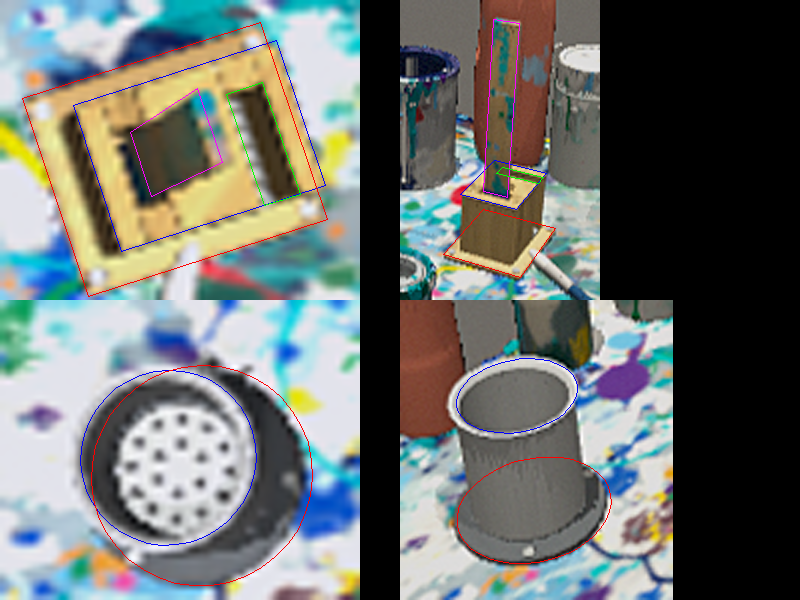

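The outlines agree with both views: stand at (0.454,-0.201) with yaw 0.295, pot at about (0.467,0.173) to within roughly 2 mm. Next I'll work out the approach.

```bash
cat >> h.py <<'E'
from scipy.spatial.transform import Rotation as Ro
S=np.array([.4544,-.2012,0]);YAW=.295
def W(x,y,z): return S+[np.cos(YAW)*x-np.sin(YAW)*y,np.sin(YAW)*x+np.cos(YAW)*y,z]
def goal(p,yaw=YAW):
    s=r.get_state();R0=Ro.from_quat(s["eef_rot"])
    for k in(0,np.pi):
        a=yaw+k; x=[np.cos(a),np.sin(a),0];z=[0,0,-1.];y=np.cross(z,x)
        R=Ro.from_matrix(np.c_[x,y,z]); rv=(R0.inv()*R).as_rotvec()
        if np.linalg.norm(rv)<1.6: print("goal",np.round(p,4),"d",np.round(R0.inv().apply(np.array(p)-s["tool_pos"]),4),"rv",np.round(rv,4))
E
python3 - <<'E'
from h import *
goal(W(0,.0235,.33)); goal(W(0,.0235,.214)); print(Ro.from_quat(r.get_state()["eef_rot"]).as_matrix().round(3))
E
```

```text
goal [ 0.4476 -0.1787  0.33  ] d [ 0.3424 -0.2854 -0.1245] rv [-0.0016  0.0002  0.1058]
goal [ 0.4476 -0.1787  0.214 ] d [ 0.3424 -0.2852 -0.0085] rv [-0.0016  0.0002  0.1058]
[[ 0.921  0.39  -0.001]
 [ 0.39  -0.921  0.001]
 [-0.    -0.002 -1.   ]]
```

Units first: turns go in shares of 4 rad. So 0.1 rad / 4 = 0.025.

creep_tool(segments=[[[1, 0, 0, -0.04, 0, 0, 0], [1, 0, 0, -0.08, 0, 0, 0], [1, 0, 0, -0.125, 0, 0, 0], [1, 0.03, -0.025, -0.125, 0, 0, 0], [1, 0.06, -0.05, -0.125, 0, 0, 0.025], [1, 0.09, -0.075, -0.125, 0, 0, 0.025], [1, 0.12, -0.1, -0.125, 0, 0, 0.025], [1, 0.15, -0.125, -0.125, 0, 0, 0.025], [1, 0.18, -0.15, -0.125, 0, 0, 0.025], [1, 0.21, -0.175, -0.125, 0, 0, 0.025]]])

```text
clock: 1.1
tool_pos: [0.3692, -0.3307, 0.3306]
eef_rot: [0.989, 0.15, -0.0, -0.0]
contact_force: [1.6, 0.1, -0.3]
opening: 1.003
finger_force: 0.0
```

creep_tool(segments=[[[1, 0.03, -0.03, 0, 0, 0, 0], [1, 0.06, -0.055, 0, 0, 0, 0], [1, 0.09, -0.08, 0, 0, 0, 0], [1, 0.115, -0.095, 0, 0, 0, 0], [1, 0.12, -0.1, 0, 0, 0, 0], [1, 0.12, -0.1, 0, 0, 0, 0], [1, 0.12, -0.1, 0, 0, 0, 0]]])

```text
clock: 1.8
tool_pos: [0.4527, -0.2029, 0.3305]
eef_rot: [0.989, 0.149, -0.001, 0.0]
contact_force: [-0.1, 0.1, 0.3]
opening: 0.998
finger_force: 0.0
```

```bash
python3 - <<'E'
from h import *
goal(W(0,.0235,.33))
c=cam("wrist")
cv2.imwrite("pics/w1.png",snapshot("wrist")[:,:,::-1])
print(proj("wrist",[W(0,.024,.258),W(0,.0,.078)],c))
E
```

```text
goal [ 0.4476 -0.1787  0.33  ] d [ 0.0022 -0.0246  0.0005] rv [0.0004 0.0016 0.0036]
[[242.64115699 203.66378051]
 [277.10810764 159.18422335]]
```

View pics/w1.png

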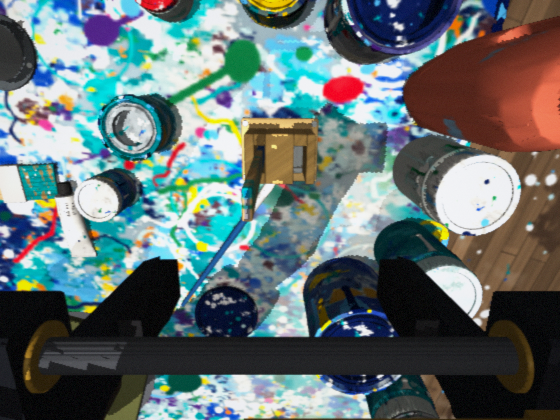

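The wrist view shows the paddle's top end near (249,203), about 6 px right of the prediction. I'll measure that end and the block in an enlarged crop.

```bash
python3 - <<'E'
from h import *
i=cv2.imread("pics/w1.png")[110:230,220:340]
o=cv2.resize(i,(600,600),interpolation=2)
c=cam("wrist");print(c[0][0,0],-c[1].T@c[2])
for P,col in (([W(x,y,.258) for x,y in((-.013,.02),(-.013,.028),(.013,.028),(.013,.02))],(255,0,255)),([W(x,y,.078) for x,y in((-.03,-.042),(-.03,.042),(.03,.042),(.03,-.042))],(255,0,0)),([W(x,y,.078) for x,y in((-.025,-.0315),(-.025,-.0165),(.016,-.0165),(.016,-.0315))],(0,255,0))):
    cv2.polylines(o,[((proj("wrist",P,c)-[220,110]+.5)*5).astype(np.int32)],True,col,1)
cv2.imwrite("pics/w1c.png",o)
E
```

```text
367.2618701242226 [ 0.52771017 -0.18036743  0.50818982]
```

View pics/w1c.png

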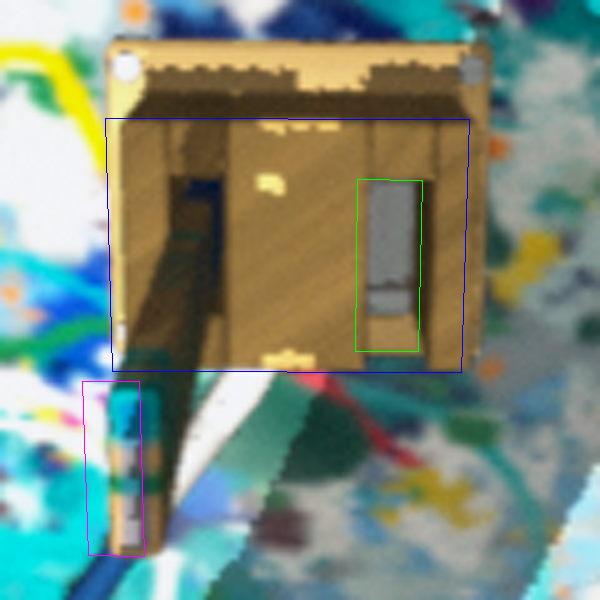

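Both the block and the paddle appear about 3 mm toward -y compared with the top view, which looks like calibration error. I'll split the difference for the grasp, since the fingers self-centre. I descend at once.

creep_tool(segments=[[[1, 0.002, -0.0235, 0, 0, 0, 0], [1, 0.002, -0.0235, 0.03, 0, 0, 0], [1, 0.002, -0.0235, 0.06, 0, 0, 0], [1, 0.002, -0.0235, 0.09, 0, 0, 0], [1, 0.002, -0.0235, 0.116, 0, 0, 0], [1, 0.002, -0.0235, 0.116, 0, 0, 0], [0, 0.002, -0.0235, 0.116, 0, 0, 0], [0, 0.002, -0.0235, 0.116, 0, 0, 0]]], clamp_n=40)

```text
clock: 2.65
tool_pos: [0.4497, -0.1793, 0.2162]
eef_rot: [0.989, 0.149, 0.001, 0.001]
contact_force: [-0.3, -0.9, 0.2]
opening: 0.841
finger_force: 0.0
```

creep_tool(segments=[[[0, 0, 0, 0, 0, 0, 0], [0, 0, 0, 0, 0, 0, 0], [0, 0, 0, 0, 0, 0, 0], [0, 0, 0, 0, 0, 0, 0], [0, 0, 0, 0, 0, 0, 0], [0, 0, 0, 0, 0, 0, 0]]], clamp_n=40)

```text
clock: 3.25
tool_pos: [0.4489, -0.1783, 0.2148]
eef_rot: [0.989, 0.15, 0.0, 0.0]
contact_force: [0.1, 0.3, -0.1]
opening: 0.302
finger_force: 0.0
```

```bash
python3 - <<'E'
from h import *
s=r.get_state();print(s["contact_force"],s["moment"])
ims=[snapshot(n)[:,:,::-1] for n in("scene","wrist")]
cv2.imwrite("pics/g.png",np.hstack([cv2.resize(ims[0][90:250,290:400],(400,580)),cv2.resize(ims[1],(400,300))[:580] if 0 else cv2.copyMakeBorder(cv2.resize(ims[1],(400,300)),0,280,0,0,0)]))
E
```

```text
[ 0.07528878  0.29493855 -0.06915417] [ 0.0134084   0.02702957 -0.01236525]
```

View pics/g.png

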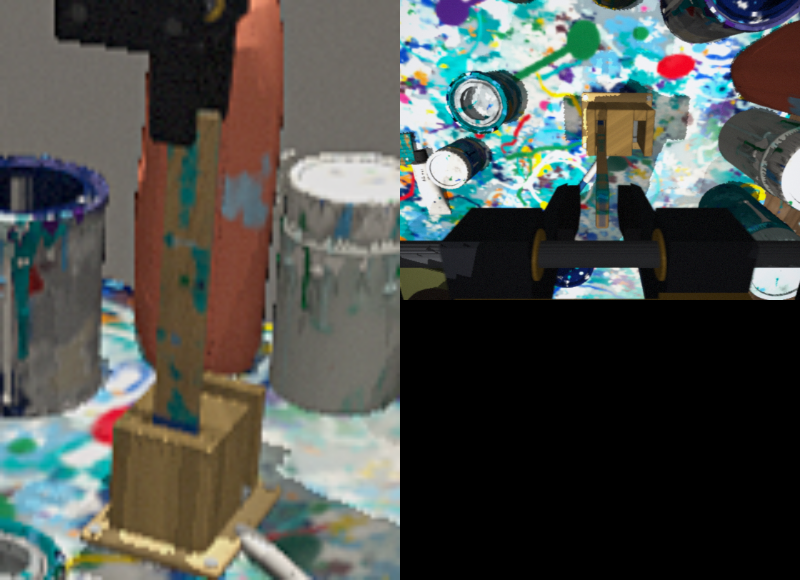

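The fingers straddle the paddle (wrist view about (602,205) between the pads), still closing. I'll finish the grip and then draw up slowly.

creep_tool(segments=[[[0, 0, 0, 0, 0, 0, 0], [0, 0, 0, 0, 0, 0, 0], [0, 0, 0, 0, 0, 0, 0], [0, 0, 0, 0, 0, 0, 0], [0, 0, 0, 0, 0, 0, 0], [0, 0, 0, 0, 0, 0, 0], [0, 0, 0, 0, 0, 0, 0]]], clamp_n=40)

```text
clock: 4.05
tool_pos: [0.4489, -0.1783, 0.2148]
eef_rot: [0.989, 0.15, 0.0, 0.0]
contact_force: [0.9, -0.3, 0.4]
opening: 0.083
finger_force: 40.0
```

creep_tool(segments=[[[0, 0, 0, -0.015, 0, 0, 0], [0, 0, 0, -0.03, 0, 0, 0], [0, 0, 0, -0.05, 0, 0, 0], [0, 0, 0, -0.07, 0, 0, 0], [0, 0, 0, -0.09, 0, 0, 0], [0, 0, 0, -0.11, 0, 0, 0], [0, 0, 0, -0.12, 0, 0, 0], [0, 0, 0, -0.12, 0, 0, 0], [0, 0, 0, -0.12, 0, 0, 0]]])

```text
clock: 4.95
tool_pos: [0.4484, -0.1782, 0.3341]
eef_rot: [0.989, 0.15, -0.001, -0.0]
contact_force: [-0.5, -0.6, 0.4]
opening: 0.083
finger_force: 40.0
```

```bash
python3 - <<'E'
from h import *
s=r.get_state();print(s["contact_force"],s["tool_pos"],s["eef_rot"])
c=cam("wrist")
ims=[snapshot(n)[:,:,::-1] for n in("scene","wrist","top")]
for n,i in zip(("scene","wrist","top"),ims): cv2.imwrite(f"pics/l_{n}.png",i)
a=cv2.resize(ims[0][50:250,280:413],(400,600),interpolation=2);b=cv2.resize(ims[1][100:320,190:390],(400,440),interpolation=2)
cv2.imwrite("pics/l.png",np.hstack([a,cv2.copyMakeBorder(b,0,160,0,0,0)]))
p=s["tool_pos"]
print("foot pred", proj("scene",p-[0,0,.214-.008]),proj("wrist",p-[0,0,.206],c))
E
```

```text
[-0.49291119 -0.60534227  0.423932  ] [ 0.44839202 -0.17823797  0.33414573] [ 9.88716024e-01  1.49800944e-01 -5.19537932e-04 -1.74905003e-04]
foot pred [[338.2939606  184.16159154]] [[278.22367499 169.0693776 ]]
```

View pics/l.png

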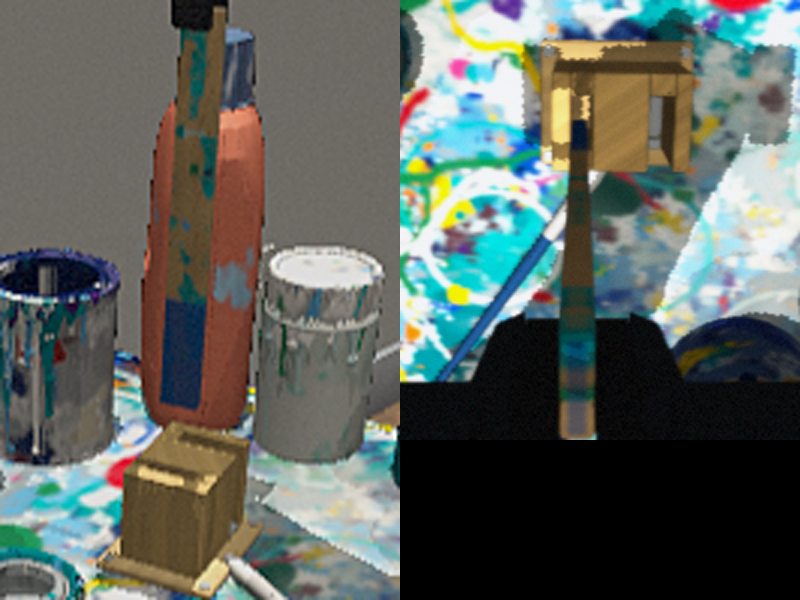

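Paddle is drawn clear and hangs upright. In the scene view its foot spans (333,184)–(346,187); in the wrist view its +x edge is at about (280,161). I'll triangulate the foot and get the move to the pot.

```bash
python3 - <<'E'
from h import *
s=r.get_state()
F=tri("scene",(333.3,184.5),"wrist",(275.3,161));print("foot +x+y corner",F)
Rz=Ro.from_euler('z',YAW).apply
print("rel tcp in stand axes",Ro.from_euler('z',-YAW).apply(F-s["tool_pos"]),"(ideal .013,.004,-.206)")
goal([.467,.174,s["tool_pos"][2]+.01]); goal([.467,.174,s["tool_pos"][2]],YAW+.0)
# strainer depth: plate ellipse in top image
g=cv2.imread("pics/top0.png");m=(g.min(2)>170).astype(np.uint8)
u=np.array([178,166])/6+[170,190]-.4
for z in(.03,.04,.05,.06,.07): print(z,plane("top",u,z)[0])
E
```

```text
foot +x+y corner [ 0.45557421 -0.17225773  0.12699751]
rel tcp in stand axes [ 0.00873579  0.00350302 -0.20681178] (ideal .013,.004,-.206)
goal [0.467  0.174  0.3438] d [ 0.1223 -0.3308 -0.0098] rv [-0.0012  0.0018  0.0059]
goal [0.467  0.174  0.3338] d [ 1.223e-01 -3.308e-01  2.000e-04] rv [-0.0012  0.0018  0.0059]
0.03 [0.46894021 0.17813706 0.03      ]
0.04 [0.46809218 0.17657318 0.04      ]
0.05 [0.46724415 0.1750093  0.05      ]
0.06 [0.46639612 0.17344543 0.06      ]
0.07 [0.46554809 0.17188155 0.07      ]
```

creep_tool(segments=[[[0, 0.01, -0.03, 0, 0, 0, 0], [0, 0.02, -0.065, 0, 0, 0, 0], [0, 0.035, -0.1, 0, 0, 0, 0], [0, 0.05, -0.135, 0, 0, 0, 0], [0, 0.065, -0.17, 0, 0, 0, 0], [0, 0.08, -0.205, 0, 0, 0, 0], [0, 0.09, -0.24, 0, 0, 0, 0], [0, 0.105, -0.275, 0, 0, 0, 0], [0, 0.12, -0.31, 0, 0, 0, 0], [0, 0.126, -0.331, 0, 0, 0, 0]]])

```text
clock: 6.1
tool_pos: [0.4707, 0.1787, 0.3341]
eef_rot: [0.988, 0.152, -0.0, -0.001]
contact_force: [-0.6, -0.0, -0.4]
opening: 0.085
finger_force: 40.0
```

creep_tool(segments=[[[0, 0, 0, 0, 0, 0, 0], [0, 0, 0, 0, 0, 0, 0], [0, 0, 0, 0, 0, 0, 0], [0, 0, 0, 0, 0, 0, 0]]])

```text
clock: 6.5
tool_pos: [0.4713, 0.1734, 0.3347]
eef_rot: [0.989, 0.148, -0.0, 0.001]
contact_force: [-0.3, -0.6, 0.2]
opening: 0.085
finger_force: 40.0
```

```bash
python3 - <<'E'
from h import *
s=r.get_state();print(s["contact_force"],s["tool_pos"])
c=cam("wrist")
ims=[snapshot(n)[:,:,::-1] for n in("scene","wrist","top")]
a=cv2.resize(ims[0][150:350,120:253],(400,600),interpolation=2);b=cv2.resize(ims[1][60:280,190:390],(400,440),interpolation=2)
d=cv2.resize(ims[2][160:260,150:275],(400,160)) if 0 else cv2.resize(ims[2][180:236,140:280],(400,160))
cv2.imwrite("pics/p.png",np.hstack([a,np.vstack([b,d])]))
print(proj("wrist",[[.467,.173,.09]],c))
goal([.467,.173,s["tool_pos"][2]]+Ro.from_euler('z',YAW).apply([.0043,0,0]))
E
```

```text
[-0.25527643 -0.61821547  0.22207961] [0.47132846 0.17337399 0.33465266]
[[277.140358   166.06218856]]
goal [0.4711 0.1743 0.3347] d [-0.0002 -0.0001  0.0002] rv [ 0.0004 -0.0001  0.0042]
```

View pics/p.png

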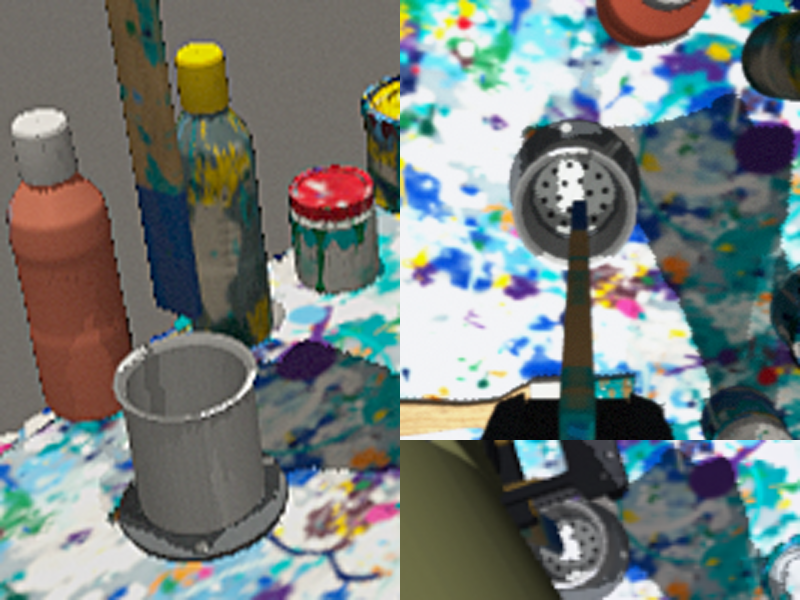

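The foot (wrist crop about (580,205)) hangs over the mouth (centre about (578,193)), well centred. I go in, then probe.

creep_tool(segments=[[[0, 0, 0, 0.015, 0, 0, 0], [0, 0, 0, 0.03, 0, 0, 0], [0, 0, 0, 0.045, 0, 0, 0], [0, 0, 0, 0.054, 0, 0, 0], [0, 0, 0, 0.054, 0, 0, 0], [0, 0, 0, 0.054, 0, 0, 0]]])

```text
clock: 7.25
tool_pos: [0.4715, 0.1752, 0.2812]
eef_rot: [0.989, 0.15, 0.0, -0.0]
contact_force: [-0.3, 0.1, -0.5]
opening: 0.083
finger_force: 40.0
```

creep_tool(segments=[[[0, 0, 0, 0.002, 0, 0, 0], [0, 0, 0, 0.004, 0, 0, 0], [0, 0, 0, 0.006, 0, 0, 0], [0, 0, 0, 0.006, 0, 0, 0], [0, 0, 0, 0.006, 0, 0, 0]]])

```text
clock: 7.75
tool_pos: [0.4711, 0.1752, 0.2748]
eef_rot: [0.989, 0.15, 0.0, 0.0]
contact_force: [0.0, -0.0, -0.8]
opening: 0.086
finger_force: 40.0
```

Foot is at about z = 0.068, with no contact yet.

creep_tool(segments=[[[0, 0, 0, 0.002, 0, 0, 0], [0, 0, 0, 0.004, 0, 0, 0], [0, 0, 0, 0.006, 0, 0, 0], [0, 0, 0, 0.006, 0, 0, 0], [0, 0, 0, 0.006, 0, 0, 0]]], only="pos|contact")

```text
tool_pos: [0.4711, 0.1752, 0.2687]
contact_force: [-0.5, 0.2, 0.1]
```

creep_tool(segments=[[[0, 0, 0, 0.002, 0, 0, 0], [0, 0, 0, 0.004, 0, 0, 0], [0, 0, 0, 0.006, 0, 0, 0], [0, 0, 0, 0.006, 0, 0, 0], [0, 0, 0, 0.006, 0, 0, 0]]], only="pos|contact")

```text
tool_pos: [0.4711, 0.1751, 0.2627]
contact_force: [-0.1, 0.1, -1.0]
```

creep_tool(segments=[[[0, 0, 0, 0.002, 0, 0, 0], [0, 0, 0, 0.004, 0, 0, 0], [0, 0, 0, 0.006, 0, 0, 0], [0, 0, 0, 0.006, 0, 0, 0], [0, 0, 0, 0.006, 0, 0, 0]]], only="pos|contact")

```text
tool_pos: [0.4711, 0.1752, 0.2567]
contact_force: [-0.8, 0.3, 0.2]
```

creep_tool(segments=[[[0, 0, 0, 0.002, 0, 0, 0], [0, 0, 0, 0.004, 0, 0, 0], [0, 0, 0, 0.006, 0, 0, 0], [0, 0, 0, 0.006, 0, 0, 0], [0, 0, 0, 0.006, 0, 0, 0]]], only="pos|contact")

```text
tool_pos: [0.4711, 0.1752, 0.2507]
contact_force: [-0.2, 0.2, -0.2]
```

creep_tool(segments=[[[0, 0, 0, 0.002, 0, 0, 0], [0, 0, 0, 0.004, 0, 0, 0], [0, 0, 0, 0.006, 0, 0, 0], [0, 0, 0, 0.006, 0, 0, 0], [0, 0, 0, 0.006, 0, 0, 0]]], only="pos|contact")

```text
tool_pos: [0.4712, 0.1752, 0.2448]
contact_force: [-0.1, -0.4, 0.2]
```

creep_tool(segments=[[[0, 0, 0, 0.002, 0, 0, 0], [0, 0, 0, 0.004, 0, 0, 0], [0, 0, 0, 0.005, 0, 0, 0], [0, 0, 0, 0.005, 0, 0, 0], [0, 0, 0, 0.005, 0, 0, 0]]], only="pos|contact|clock")

```text
clock: 10.75
tool_pos: [0.4714, 0.1753, 0.24]
contact_force: [0.3, 0.6, 3.9]
```

Contact at 3.9 N, which is about 3 mm of press. I press about 7 mm more and hold.

creep_tool(segments=[[[0, 0, 0, 0.002, 0, 0, 0], [0, 0, 0, 0.004, 0, 0, 0], [0, 0, 0, 0.006, 0, 0, 0], [0, 0, 0, 0.007, 0, 0, 0], [0, 0, 0, 0.007, 0, 0, 0], [0, 0, 0, 0.007, 0, 0, 0], [0, 0, 0, 0.007, 0, 0, 0]]], only="pos|contact|clock")

```text
clock: 11.45
tool_pos: [0.4717, 0.1755, 0.2333]
contact_force: [-0.4, 0.1, 7.6]
```

creep_tool(segments=[[[0, 0, 0, 0, 0, 0, 0]]], only="pos|contact|clock")

```text
clock: 11.55
tool_pos: [0.4717, 0.1755, 0.2333]
contact_force: [-0.3, 0.6, 6.4]
```

creep_tool(segments=[[[0, 0, 0, 0, 0, 0, 0]]], only="pos|contact|clock")

```text
clock: 11.65
tool_pos: [0.4717, 0.1755, 0.2333]
contact_force: [-0.1, 0.4, 8.3]
```

creep_tool(segments=[[[0, 0, 0, 0, 0, 0, 0]]], only="pos|contact|clock")

```text
clock: 11.75
tool_pos: [0.4717, 0.1755, 0.2333]
contact_force: [0.4, -0.2, 7.5]
```

The mean is about 7.5 N, so roughly 10 mm of press, held 0.4 s. I lift out and compute the move back.

creep_tool(segments=[[[0, 0, 0, -0.01, 0, 0, 0], [0, 0, 0, -0.025, 0, 0, 0], [0, 0, 0, -0.04, 0, 0, 0], [0, 0, 0, -0.055, 0, 0, 0], [0, 0, 0, -0.07, 0, 0, 0], [0, 0, 0, -0.085, 0, 0, 0], [0, 0, 0, -0.1, 0, 0, 0], [0, 0, 0, -0.107, 0, 0, 0], [0, 0, 0, -0.107, 0, 0, 0], [0, 0, 0, -0.107, 0, 0, 0]]])

```text
clock: 12.75
tool_pos: [0.4707, 0.1748, 0.3392]
eef_rot: [0.989, 0.15, -0.001, 0.0]
contact_force: [-0.3, 0.1, -0.1]
opening: 0.081
finger_force: 40.0
```

```bash
python3 - <<'E'
from h import *
s=r.get_state();p=W(.0013,-.0256,0);p[2]=s["tool_pos"][2]; goal(p)
E
```

```text
goal [ 0.4631 -0.2253  0.3392] d [-1.258e-01  3.799e-01  3.000e-04] rv [0.0004 0.0014 0.0058]
```

Converted, 0.005 rad / 4 = 0.0013.

creep_tool(segments=[[[0, -0.01, 0.03, 0, 0, 0, 0], [0, -0.025, 0.07, 0, 0, 0, 0], [0, -0.04, 0.11, 0, 0, 0, 0], [0, -0.055, 0.15, 0, 0, 0, 0], [0, -0.07, 0.19, 0, 0, 0, 0], [0, -0.08, 0.23, 0, 0, 0, 0], [0, -0.095, 0.27, 0, 0, 0, 0], [0, -0.105, 0.31, 0, 0, 0, 0], [0, -0.118, 0.35, 0, 0, 0, 0], [0, -0.126, 0.38, 0, 0, 0, 0.0013]]])

```text
clock: 13.75
tool_pos: [0.462, -0.2281, 0.3387]
eef_rot: [0.989, 0.146, -0.001, -0.0]
contact_force: [0.2, -0.8, -0.4]
opening: 0.085
finger_force: 40.0
```

creep_tool(segments=[[[0, 0, 0, 0.01, 0, 0, 0], [0, 0, 0, 0.025, 0, 0, 0], [0, 0, 0, 0.035, 0, 0, 0], [0, 0, 0, 0.035, 0, 0, 0], [0, 0, 0, 0.035, 0, 0, 0], [0, 0, 0, 0.035, 0, 0, 0]]])

```text
clock: 14.35
tool_pos: [0.4638, -0.2248, 0.3053]
eef_rot: [0.989, 0.148, 0.0, 0.0]
contact_force: [-0.4, -0.2, -0.5]
opening: 0.09
finger_force: 40.0
```

```bash
python3 - <<'E'
from h import *
s=r.get_state();print(s["tool_pos"],s["eef_rot"])
np.savez("cam1.npz",*cam("wrist"))
ims=[snapshot(n)[:,:,::-1] for n in("scene","wrist")]
for n,i in zip(("scene","wrist"),ims): cv2.imwrite(f"pics/n_{n}.png",i)
a=cv2.resize(ims[0][150:260,310:383],(400,600),interpolation=2);b=cv2.resize(ims[1][100:220,230:310],(400,600),interpolation=2)
cv2.imwrite("pics/n.png",np.hstack([a,b]))
E
```

```text
[ 0.46383854 -0.22476905  0.3053152 ] [9.89025997e-01 1.47740776e-01 4.33199885e-04 2.29780345e-04]
```

View pics/n.png

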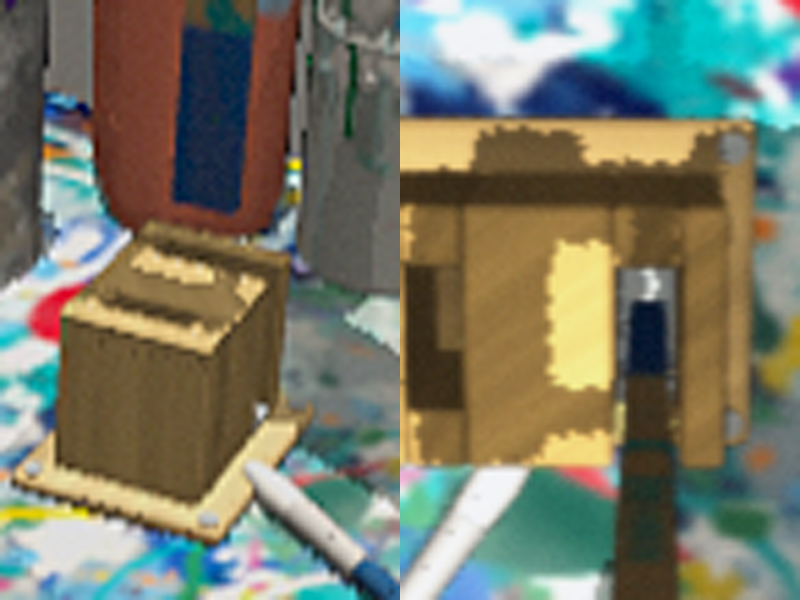

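In the wrist crop the foot spans x 630–666, centred on the notch at 615–680, so y is right. The foot's +x edge is at row 300 and the notch's back wall edge at row 268. I'll check the x-margin by ray casting.

```bash
python3 - <<'E'
from h import *
c=list(np.load("cam1.npz").values())
i=Ro.from_euler('z',-YAW).apply
s=r.get_state()
px=lambda x,y:np.array([(x-400)/5+230-.4,y/5+100-.4])
f=plane("w",px(648,300),s["tool_pos"][2]-.2068,c)[0]
b=plane("w",px(647,267),.078,c)[0]
k=plane("w",px(690,205),.078,c)[0]  # block +x top edge (x=+30)
print("foot edge",i(f-S),"backwall",i(b-S),"block+x",i(k-S))
print("left/right notch",i(plane("w",[px(615,380),px(682,380)],.078,c)-S)[:,1],"foot y",i(plane("w",[px(630,320),px(666,320)],f[2],c)-S)[:,1], "TCP",i(s["tool_pos"]-S), "rv", (Ro.from_quat(s["eef_rot"]).as_matrix()[:,:1]).T, np.cos(YAW),np.sin(YAW))
E
```

```text
foot edge [ 0.01255706 -0.02654169  0.0986361 ] backwall [ 0.01625692 -0.02636568  0.078     ] block+x [ 0.02983919 -0.03573546  0.078     ]
left/right notch [-0.01922161 -0.0342976 ] foot y [-0.02274616 -0.03035747] TCP [ 0.00211612 -0.02551736  0.3054361 ] rv [[0.95644759 0.29190234 0.00101932]] 0.9568021423210139 0.29073985012364273
```

Distances match the model (wall 16.3 against 16, edge 29.8 against 30). I shift -2.5 mm in x and descend.

creep_tool(segments=[[[0, -0.0025, 0, 0, 0, 0, 0], [0, -0.0025, 0, 0.01, 0, 0, 0], [0, -0.0025, 0, 0.02, 0, 0, 0], [0, -0.0025, 0, 0.03, 0, 0, 0], [0, -0.0025, 0, 0.035, 0, 0, 0], [0, -0.0025, 0, 0.035, 0, 0, 0], [0, -0.0025, 0, 0.035, 0, 0, 0]]])

```text
clock: 15.15
tool_pos: [0.4611, -0.2258, 0.2697]
eef_rot: [0.989, 0.147, -0.0, -0.0]
contact_force: [-0.1, -0.2, 0.5]
opening: 0.082
finger_force: 40.0
```

creep_tool(segments=[[[0, 0, 0, 0.01, 0, 0, 0], [0, 0, 0, 0.02, 0, 0, 0], [0, 0, 0, 0.03, 0, 0, 0], [0, 0, 0, 0.04, 0, 0, 0], [0, 0, 0, 0.046, 0, 0, 0], [0, 0, 0, 0.048, 0, 0, 0], [0, 0, 0, 0.048, 0, 0, 0], [0, 0, 0, 0.048, 0, 0, 0]]])

```text
clock: 15.95
tool_pos: [0.4613, -0.2259, 0.2221]
eef_rot: [0.989, 0.147, 0.0, 0.0]
contact_force: [-0.2, 0.6, -0.3]
opening: 0.085
finger_force: 40.0
```

creep_tool(segments=[[[0, 0, 0, 0.002, 0, 0, 0], [0, 0, 0, 0.004, 0, 0, 0], [0, 0, 0, 0.005, 0, 0, 0], [0, 0, 0, 0.005, 0, 0, 0], [0, 0, 0, 0.005, 0, 0, 0]]], only="pos|contact")

```text
tool_pos: [0.461, -0.2258, 0.2168]
contact_force: [0.2, 0.5, 0.0]
```

creep_tool(segments=[[[0, 0, 0, 0.001, 0, 0, 0], [0, 0, 0, 0.001, 0, 0, 0], [0, 0, 0, 0.001, 0, 0, 0]]], only="pos|contact")

```text
tool_pos: [0.4614, -0.226, 0.2162]
contact_force: [0.0, -0.7, 4.2]
```

Floor contact at 4 N. I back off slightly, release, and retreat upward.

creep_tool(segments=[[[0.1, 0, 0, -0.0005, 0, 0, 0], [0.12, 0, 0, -0.0005, 0, 0, 0], [0.15, 0, 0, -0.0005, 0, 0, 0], [0.2, 0, 0, -0.0005, 0, 0, 0], [0.3, 0, 0, -0.0005, 0, 0, 0], [0.4, 0, 0, -0.0005, 0, 0, 0], [0.5, 0, 0, -0.0005, 0, 0, 0], [0.5, 0, 0, -0.0005, 0, 0, 0], [0.5, 0, 0, -0.0005, 0, 0, 0], [0.5, 0, 0, -0.0005, 0, 0, 0]]], clamp_n=20)

```text
clock: 17.75
tool_pos: [0.461, -0.2258, 0.2163]
eef_rot: [0.989, 0.147, 0.0, 0.0]
contact_force: [0.8, 0.3, -0.8]
opening: 0.499
finger_force: 0.0
```

creep_tool(segments=[[[0.5, 0, 0, 0, 0, 0, 0], [0.5, 0, 0, 0, 0, 0, 0], [0.5, 0, 0, 0, 0, 0, 0], [0.5, 0, 0, -0.015, 0, 0, 0], [0.5, 0, 0, -0.035, 0, 0, 0], [0.5, 0, 0, -0.06, 0, 0, 0], [0.5, 0, 0, -0.09, 0, 0, 0], [0.5, 0, 0, -0.12, 0, 0, 0], [0.5, 0, 0, -0.12, 0, 0, 0], [0.5, 0, 0, -0.12, 0, 0, 0]]])

```text
clock: 18.75
tool_pos: [0.4611, -0.2259, 0.3366]
eef_rot: [0.989, 0.147, 0.0, 0.0]
contact_force: [-0.4, -0.7, -0.4]
opening: 0.5
finger_force: 0.0
```

```bash
python3 - <<'E'
from h import *
ims=[snapshot(n)[:,:,::-1] for n in("scene","wrist")]
a=cv2.resize(ims[0][100:260,290:397],(400,600),interpolation=2);b=cv2.resize(ims[1][100:250,220:320],(400,600),interpolation=2)
cv2.imwrite("pics/e.png",np.hstack([a,b]))
E
```

```text
(no output)
```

View pics/e.png

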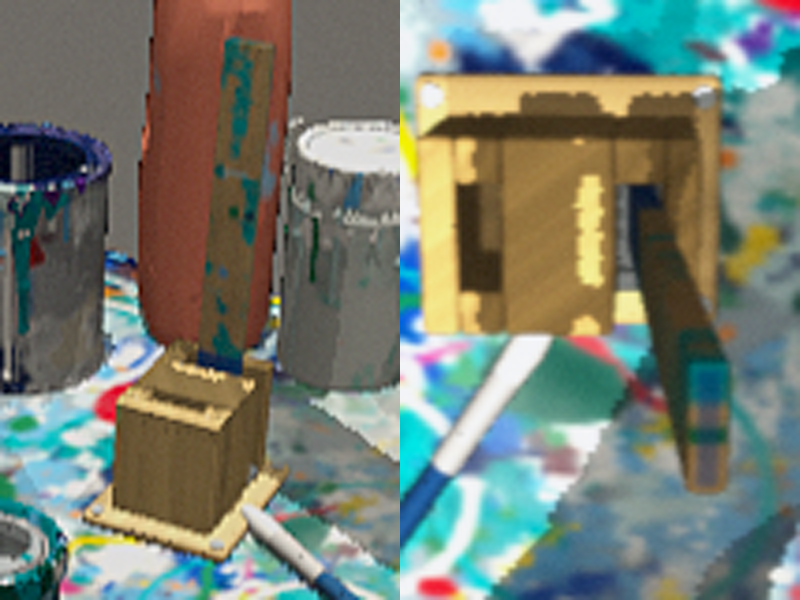

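The paddle stands in the notch, leaning slightly on the -y wall: top end at crop (708,430), displaced about 12 mm over 180 mm (under 0.1 rad). The gripper is well clear, so I hand in.

```bash
python3 -c "
from plant import r, snapshot, camera_params
print(r.finish_job())"
```

```text
the job is handed in; nothing more can be done
None
```

The paddle was drawn from the slot, dipped to press the strainer about 10 mm (7.5 N), and left standing released in the drip notch with the tin untouched as far as I could see; the job is handed in at about 19 s, and no verdict was returned.

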